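# Drip tray under the plant stand

### The job

Slide the shallow black drip tray along the bench, without picking it up, in under the slatted wooden plant stand, handle end last, until the tray's front rim is level with the stand's front edge and only the tongue with its upright wooden grip sticks out. Leave it centred between the legs and square with the stand, and do not knock the stand with the tray or the gripper.

Things in the scene. Friction and masses are not known exactly. Their poses are not given: they have to be found in the camera images.
- tray_center (a point): Centre of the drip tray, 15 mm above the bench: a loose open black tray, 180 mm long (x), 150 wide (y), 30 high, undivided, about 0.35 kg. Its x points to the far end, which goes in first; front rim at x = -90 mm, from where a flat tongue 60 mm wide, 6 thick, runs to x = -175 mm and carries the upright grip. Other black trays and troughs there are deeper or divided and have no grip.
- tray_grip (a point): Point to grasp on the drip tray's upright grip, 45 mm above the bench, 155 mm in front of the tray's centre (x = -155 mm, y = 0 in its frame). The grip is a pale wooden block standing on the tongue, 44 mm long along the tray's x, 14 mm thick along y, its top 66 mm above the bench: pinch it across its thickness from above. Axes as tray_center.
- stand: Fixed low stand of light wood: slats on 4 legs, 180 mm deep (x), 260 wide (y), two potted plants on top. Origin on the bench (z = 0) under its middle; x points the way the tray goes in. Front edge at x = -90 mm, back at +90, both open. Slats' underside 85 mm up, top 97; 222 mm clear between the legs. Wanted: the tray's centre straight above this origin, the tray's x along the stand's x.

How it is judged (in metres and radians):
At the end, for the whole second after the job is handed in: The drip tray rests flat on the bench under the stand, its centre within 20 mm of the stand's middle both in depth and sideways, square with the stand within 10 degrees, its grip sticking out at the front, and stays there (x of tray_center in the frame of stand between -0.02 and 0.02 m and y of tray_center in the frame of stand between -0.02 and 0.02 m and angle between the x axis of tray_center and the x axis of stand, either way round below 0.175 rad and x of tray_grip in the frame of stand below -0.12 m and angle between tray_center's own z axis and vertical below 0.06 rad and height (world z) of tray_center below 0.025 m); the robot touches nothing.
It fails at once if the tray, the gripper or anything else pushes against the stand with more than 12 N (contact force between anything else and stand above 12 N).
It fails at once if the tray is picked up: its centre rises more than 30 mm (height (world z) of tray_center above 0.045 m).
It also fails if it takes over 40 s, if anything falls off the work surface, if the arm or the gripper's body presses on something with over 40 N, if the wrist force passes 120 N, or if a joint passes its speed limit or range.

### The arm

A 6-joint arm with a two-finger parallel gripper is mounted at the origin on the work surface. World frame = base frame: x ahead of the robot, y to its left, z up, the work surface at z = 0. Lengths are in m, angles in degrees, forces in N, time in s.
With the tool pointing down it reaches from about 0.4 to 0.825 m from the base axis. Payload 7 kg.
Tool frame: the origin (TCP) lies midway between the tips of the shut fingers; the grasp point (between the pads) lies ctrl.tcp_to_grasp behind it (ctrl.tcp_to_grasp is the distance from the TCP to the grasp point, in m); z points along the fingers, y is the line along which they close (so a half turn about z gives the same grasp; the last joint's range is limited). The gripper opens to 88 mm and grips with 3 to 60 N. Pads are 19 mm wide; open, the fingers measure 130 mm over their backs; the gripper's body (78 mm by 193 mm) begins 47 mm behind the grasp point.
Start: joints at [-49.383, 20.546, 0.682, 0, -70.136, -16.507], TCP at [0.276, -0.616, 0.227] pointing down, gripper open.
Joint ranges: [-176.03, 176.03], [-82.01, 121.73], [-58.28, 71.71], [-173.87, 95.51], [-174.79, -0.11], [-173.66, 173.66]. Speed limits (degrees/s): [136.94, 136.94, 172.46, 180, 180, 180].

### API

Orientations are given as [roll, pitch, yaw] about the fixed x, y, z axes, in that order (R = Rz(yaw) Ry(pitch) Rx(roll)).
In Python, from plant import ctrl, imaging, close_job gives the robot as it stands.
- The arm moves only by the shell command python3 -m crank 'ROWS'. ROWS is JSON, a list of rows, each a list of 3 entries, a list of its own where there are three numbers: the shift along the world's x, y, z in m, then the turn, a rotation vector about the world's x, y, z in degrees, then the opening, from -1 (shut) to 1 (fully open), so that 0 is half open. A call has 1 to 12 rows; each row shifts and turns the commanded pose from where the row before left it; what a row does not reach is not made up. A row lasts 1/10 s, in which the tool goes at most 50 mm and 8.59 degrees, less where a joint would pass 70% of its speed; a pose out of reach is approached as far as the arm can. A call is refused whole if a number of a shift passes 0.05 or a number of a turn 8.59, either way. A call with a gripper value outside its range is refused whole. The fingers move at their own pace and stop on an object; the grip force is fixed at half the most. Time passes only in rows, so rows that do not move let the fingers close. It gives the time, the measured TCP pose, the force, the opening and the grip force at its end, in the units of the state.
- ctrl.get_obs(): the state, without advancing time (a new reading comes with each control period).
- imaging.snapshot(name): name is "scene" or "side" or "wrist"; returns (picture, depth): 480x640x3 uint8, blue, green, red; 480x640 float32, m along the optical axis (not along the pixel's ray), 0 where there is no reading.
- imaging.camera_model(name): a dict with "mtx" (3x3 intrinsics, pixels), "R" (3x3) and "t" (3): a world point X has camera coordinates R X + t. Camera axes: x right, y down, z forward; pixel columns grow to the right and rows downward; lengths in m; the calibration is good to about 2 mm. A picture is of the moment at which its call begins: read the wrist's pose just before it. camera_model takes no time and is no camera call; for the wrist camera it gives the pose at the moment of the call.
- close_job(): hands the job in; it is judged then, once.
The state is a dict: "clock": time; "joint_pos": joint angles; "qvel": joint speeds; "tau": joint torques, N m; "tool_pos": TCP position; "orientation": TCP orientation; "force": force on the tool from outside, world axes, zero at the start; "moment": the same for the moment, N m; "opening": finger opening in m; "gripper_force": force on a finger pad.
Only numpy, scipy, OpenCV 4.12 (cv2) and the standard library are available. Lean on these libraries where they do the work, as an engineer would, in place of code of your own. Each camera call takes 0.05 s, during which the arm holds its last target. There are 200 camera calls.

## Working session

There is one attempt and no reset: what is moved stays moved. The work goes in short steps, Python scripts to look and compute and a shell command to move; the robot and the scene stay as the last step left them, time stands still between calls to the robot, and variables do not carry over. Pictures are saved under pics/ and viewed, at most 10 in all, crops included, and the job is handed in when it is done.

```bash
mkdir -p pics; python3 - <<'E'
from plant import ctrl, imaging
import cv2,numpy as np
ims=[]
for n in("scene","side"):
    p,d=imaging.snapshot(n); np.savez(f"{n}.npz",p=p,d=d,**imaging.camera_model(n)); cv2.imwrite(f"pics/{n}0.png",p)
o=ctrl.get_obs(); print(o['clock'],o['tool_pos'],o['orientation'],o['opening'],ctrl.tcp_to_grasp)
E
```

```text
0.1 [ 0.2755366  -0.61573161  0.22571619] [ 1.79915148e+02 -7.08518199e-03 -1.55899074e+02] 0.08756872880116602 0.0188
```

View pics/scene0.png

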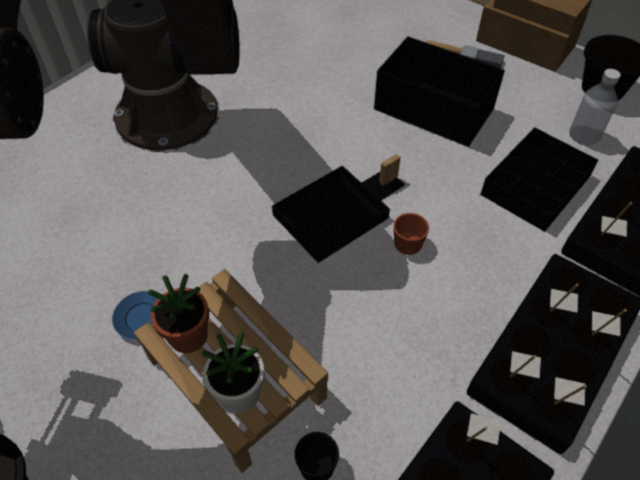

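View pics/side0.png

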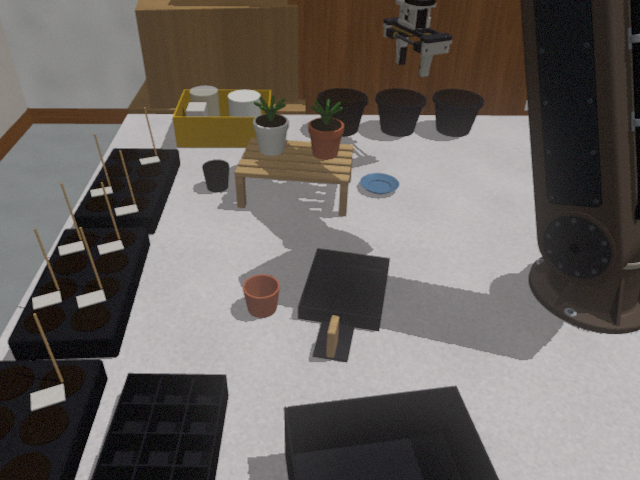

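The scene view shows the tray around (330,213) with its grip at (390,170). The stand's front edge runs from about (222,275) to (325,375). The side view agrees: grip (332,335), stand front legs (241,205) and (344,215).

```bash
cat > h.py <<'E'
import numpy as np,cv2
def cloud(d,mtx,R,t):
    v,u=np.mgrid[:480,:640]; P=np.stack([(u-mtx[0,2])/mtx[0,0]*d,(v-mtx[1,2])/mtx[1,1]*d,d],-1)
    return (P-t)@R
def rect(P):
    (c,s,a)=cv2.minAreaRect((P[:,:2]*1000).astype(np.float32)); return np.round(c,1),np.round(s,1),round(a,2)
E
python3 - <<'E'
from h import *
for n,rs,rt,rg in(("scene",(265,470,130,335),(160,265,270,392),(150,190,376,403)),("side",(130,220,230,360),(245,330,295,395),(312,362,322,345))):
    z=np.load(n+".npz"); W=cloud(z['d'],z['mtx'],z['R'],z['t']); p=z['p'].astype(int)
    valid=z['d']>0; wood=(p[...,2]-p[...,0]>25)&valid; dark=(p.max(-1)<60)&valid
    def sel(m,r,lo,hi):
        k=np.zeros_like(m);k[r[0]:r[1],r[2]:r[3]]=1;k&=m&(W[...,2]>lo)&(W[...,2]<hi)
        nn,l,st,_=cv2.connectedComponentsWithStats(cv2.morphologyEx(k.astype(np.uint8),cv2.MORPH_OPEN,np.ones((2,2))))
        k=np.isin(l,[i for i in range(1,nn) if st[i,4]>15]); return W[k]
    S=sel(wood,rs,.088,.104);print(n,"stand",len(S),*rect(S),np.median(S[:,2]))
    T=sel(dark,rt,.02,.038);print(" tray",len(T),*rect(T),np.median(T[:,2]))
    G=sel(wood,rg,.02,.08);print(" grip",len(G),*rect(G),G[:,2].max()); G=G[G[:,2]>.058];print(" griptop",len(G),*rect(G))
    B=sel(valid,(0,480,0,640),-.02,.012);print(" bench z",np.median(B[:,2]))
E
```

```text
scene stand 9363 [ 727.9 -415. ] [245.5 589.5] 70.7 0.0973437277475735
 tray 1268 [ 648.4 -292.4] [227.4 895.5] 29.11 0.025634363709710582
 grip 119 [ 718.8 -209.9] [ 32.5 970.8] 28.61 0.9639351797146396
 griptop 96 [ 733.9 -237.5] [ 30.5 908. ] 28.74
 bench z 0.0007944027306961987
side stand 3545 [633.8  75.7] [1447.8  272.1] 83.1 0.09872580480497038
 tray 1052 [559.  342.8] [925.3 150. ] 77.53 0.024751356405271627
 grip 341 [552.6 445.3] [733.6  17.2] 83.48 0.7229018227807417
 griptop 154 [555.3 468.6] [686.8  15.2] 83.65
 bench z 0.0021951597816816746
```

```bash
python3 - <<'E'
from h import *
for n,rs,rt,rg in(("scene",(265,470,130,335),(160,265,270,392),(150,190,376,403)),("side",(130,220,230,360),(245,330,295,395),(312,362,322,345))):
    z=np.load(n+".npz"); W=cloud(z['d'],z['mtx'],z['R'],z['t']); p=z['p'].astype(int)
    valid=z['d']>0; wood=(p[...,2]-p[...,0]>25)&valid; dark=(p.max(-1)<60)&valid
    def sel(m,r,lo,hi,big=0):
        k=np.zeros_like(m);k[r[0]:r[1],r[2]:r[3]]=1;k&=m&(W[...,2]>lo)&(W[...,2]<hi)
        nn,l,st,_=cv2.connectedComponentsWithStats(k.astype(np.uint8))
        k&=np.isin(l,[i for i in range(1,nn) if st[i,4]>max(15,big)]); return W[k]
    S=sel(wood,rs,.088,.104,150);print(n,"stand",len(S),*rect(S),np.median(S[:,2]))
    T=sel(dark,rt,.02,.038);print(" tray",len(T),*rect(T),np.median(T[:,2]))
    G=sel(wood,rg,.02,.08);print(" grip",len(G),*rect(G),G[:,2].max(),G.mean(0)); G=G[G[:,2]>.058];print(" griptop",len(G),*rect(G))
E
```

```text
scene stand 9368 [ 576.9 -376. ] [180.  260.7] 81.48 0.09734540695825497
 tray 1306 [491.2  29.7] [249.4 154.7] 76.74 0.02821248954347146
 grip 128 [520.4 147.1] [46.  15.5] 76.97 0.07101826908708751 [0.52143799 0.14457229 0.0640587 ]
 griptop 120 [520.4 147.1] [46.  15.5] 76.97
side stand 3552 [ 578.1 -374.2] [191.4 260.2] 81.31 0.09885849891483514
 tray 1081 [484.6  -0.9] [184.3 147.9] 76.66 0.028535457240106837
 grip 344 [515.8 129. ] [90.  13.1] 76.81 0.06993919078462804 [0.52140516 0.15774777 0.05364752]
 griptop 185 [520.7 149.7] [46.9 13.1] 76.75
```

```bash
python3 - <<'E'
from h import *
z=np.load("scene.npz"); W=cloud(z['d'],z['mtx'],z['R'],z['t'])
Q=W[208:258,388:434].reshape(-1,3); Q=Q[(Q[:,2]>.015)&(Q[:,2]<.12)&(Q[:,0]>.55)]; print("pot",*rect(Q),Q[:,2].max())
Q=W[260:470,120:335].reshape(-1,3); Q=Q[(Q[:,2]>.11)&(Q[:,2]<.5)]; print("plants",*rect(Q),Q.min(0),Q.max(0))
E
python3 -m crank '[[[0,0,0.04],[0,0,5],1],[[0,0.02,0.04],[0,0,5],1],[[0.0135,0.0424,0],[0,0,5],1],[[0.0135,0.0424,0],[0,0,5],1],[[0.0135,0.0424,0],[0,0,5],1],[[0.0135,0.0424,0],[0,0,5],1],[[0.0135,0.0424,0],[0,0,5],1],[[0.0135,0.0424,0],[0,0,5],1],[[0.0135,0.0424,0],[0,0,5],1],[[0.0135,0.0424,0],[0,0,5],1],[[0.0135,0.0424,0],[0,0,2.7],1],[[0.0135,0.0424,0],[0,0,0],1]]'
```

```text
pot [632.6  51. ] [ 65.9 102.9] 41.31 0.05970183980882675
plants [ 571.6 -405.5] [ 84.  215.8] 81.11 [ 0.46552632 -0.45687614  0.11021162] [ 0.67823429 -0.35308336  0.22498694]
clock: 1.3
tool_pos: [0.4106, -0.1703, 0.3066]
orientation: [-180.0, 0.0, -103.1]
force: [1.2, -0.1, 0.3]
opening: 0.0877
gripper_force: 0.0
```

```bash
python3 -m crank '[[[0.0137,0.0398,0],[0,0,0],1],[[0.0137,0.0398,-0.02],[0,0,0],1],[[0.0137,0.0398,-0.02],[0,0,0],1],[[0.0137,0.0398,-0.02],[0,0,0],1],[[0.0137,0.0398,-0.02],[0,0,0],1],[[0.0137,0.0398,-0.02],[0,0,0],1],[[0.0137,0.0398,-0.02],[0,0,0],1],[[0.0137,0.0398,-0.02],[0,0,0],1],[[0,0,0],[0,0,0],1],[[0,0,0],[0,0,0],1]]'
python3 - <<'E'
from plant import imaging
import cv2
from h import *
m=imaging.camera_model("wrist");p,d=imaging.snapshot("wrist");cv2.imwrite("pics/w1.png",p)
W=cloud(d,m["mtx"],m["R"],m["t"]);q=p.astype(int)
k=(q[...,2]-q[...,0]>25)&(W[...,2]>.058)&(W[...,2]<.075)&(abs(W[...,0]-.52)<.05)&(abs(W[...,1]-.148)<.05)&(d>0)
print(k.sum(),*(rect(W[k]) if k.sum() else ()), "cam",-m["R"].T@m["t"])
E
```

```text
clock: 2.3
tool_pos: [0.5197, 0.1468, 0.1653]
orientation: [179.9, -0.1, -103.1]
force: [0.4, -0.3, -0.3]
opening: 0.0874
gripper_force: 0.0
1078 [520.9 147.9] [42.9 13.2] 76.67 cam [0.50185115 0.06671823 0.32441892]
```

View pics/w1.png

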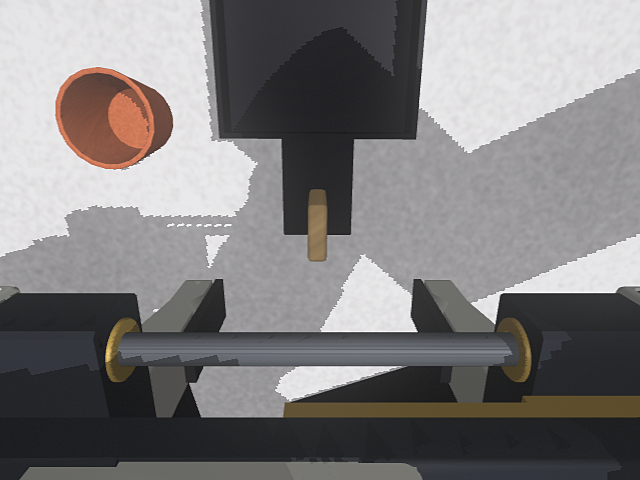

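The wrist view shows the grip (317,225) centred between the open fingers, with the clay pot off to the left (113,118). I'll descend and grasp.

```bash
python3 -m crank '[[[0.001,0.001,-0.04],[0,0,0],1],[[0,0,-0.04],[0,0,0],1],[[0,0,-0.03],[0,0,0],1],[[0,0,-0.024],[0,0,0],1],[[0,0,0],[0,0,0],1],[[0,0,0],[0,0,0],-1],[[0,0,0],[0,0,0],-1],[[0,0,0],[0,0,0],-1],[[0,0,0],[0,0,0],-1],[[0,0,0],[0,0,0],-1],[[0,0,0],[0,0,0],-1],[[0,0,0],[0,0,0],-1]]'
```

```text
clock: 3.55
tool_pos: [0.5213, 0.1474, 0.0327]
orientation: [-180.0, 0.0, -103.2]
force: [-0.3, -0.3, -0.7]
opening: 0.0368
gripper_force: 0.0
```

```bash
python3 -m crank '[[[0,0,0],[0,0,0],-1],[[0,0,0],[0,0,0],-1],[[0,0,0],[0,0,0],-1],[[0,0,0],[0,0,0],-1],[[0,0,0],[0,0,0],-1]]'
```

```text
clock: 4.05
tool_pos: [0.5211, 0.1473, 0.0325]
orientation: [180.0, -0.0, -103.2]
force: [-0.1, 0.7, 1.3]
opening: 0.0141
gripper_force: 30.0
```

```bash
python3 -m crank '[[[-0.002,-0.007,0],[0,0,0],-1],[[-0.003,-0.014,0],[0,0,0.5],-1],[[-0.003,-0.014,0],[0,0,0.5],-1],[[-0.003,-0.014,0],[0,0,0.5],-1],[[-0.003,-0.014,0],[0,0,0.5],-1],[[-0.003,-0.014,0],[0,0,0.5],-1],[[-0.002,-0.014,0],[0,0,0.5],-1],[[-0.002,-0.014,0],[0,0,0.5],-1],[[0,-0.014,0],[0,0,0.5],-1],[[0,-0.014,0],[0,0,0.6],-1],[[0,-0.014,0],[0,0,0],-1],[[0,0,0],[0,0,0],-1]]'
```

```text
clock: 5.25
tool_pos: [0.4996, -0.002, 0.0325]
orientation: [180.0, -0.0, -98.7]
force: [0.6, -0.8, -2.3]
opening: 0.0138
gripper_force: 30.0
```

```bash
python3 -m crank '[[[0.007,-0.001,0],[0,0,0],-1],[[0.013,-0.002,0],[0,0,0],-1],[[0.014,-0.002,0],[0,0,0],-1],[[0.014,-0.002,0],[0,0,0],-1],[[0.014,-0.002,0],[0,0,0],-1],[[0.014,-0.002,0],[0,0,0],-1],[[0.014,-0.002,0],[0,0,0],-1],[[0.014,-0.002,0],[0,0,0],-1],[[0.013,-0.002,0],[0,0,0],-1],[[0.013,-0.002,0],[0,0,0],-1],[[0,0,0],[0,0,0],-1],[[0,0,0],[0,0,0],-1]]'
python3 - <<'E'
from plant import imaging
import cv2
from h import *
p,d=imaging.snapshot("scene");cv2.imwrite("pics/s2.png",p);m=imaging.camera_model("scene")
W=cloud(d,m["mtx"],m["R"],m["t"]);q=p.astype(int)
w=(d>0)&(q[...,2]-q[...,0]>25)&(abs(W[...,2]-.097)<.006);w[:260]=0;w[:,:130]=0;w[:,335:]=0
n,l,s,_=cv2.connectedComponentsWithStats(w.astype(np.uint8));w=np.isin(l,[i for i in range(1,n) if s[i,4]>150]);print("stand",*rect(W[w]))
k=(d>0)&(q.max(-1)<60)&(abs(W[...,2]-.028)<.008)&(abs(W[...,0]-.607)<.11)&(abs(W[...,1]+.175)<.12)
n,l,s,_=cv2.connectedComponentsWithStats(k.astype(np.uint8));k=np.isin(l,[i for i in range(1,n) if s[i,4]>60]);print("tray",*rect(W[k]))
E
```

```text
clock: 6.45
tool_pos: [0.6315, -0.0185, 0.0325]
orientation: [-179.9, 0.0, -98.5]
force: [1.6, 0.6, -0.0]
opening: 0.014
gripper_force: 30.0
stand [ 576.4 -375.8] [180.1 260.8] 81.26
tray [ 608.8 -171.3] [183.2 150.4] 81.54
```

View pics/s2.png

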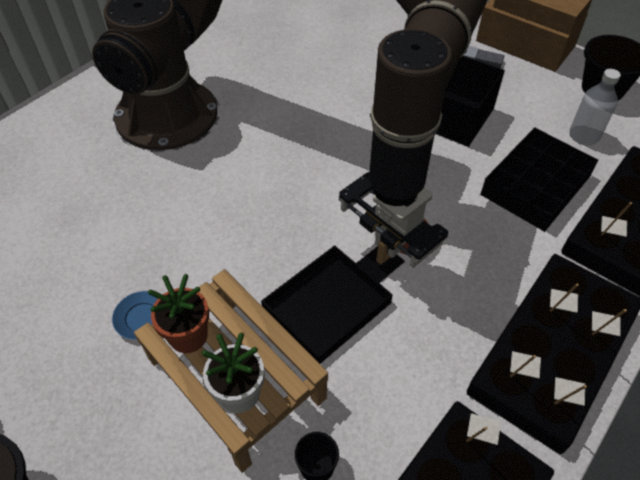

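The tray is squarely lined up just short of the stand's front: tray near (327,303), stand front edge (222,275)–(325,378). Next is the straight slide in.

```bash
python3 -m crank '[[[-0.0015,-0.01,0],[0,0,0],-1],[[-0.0025,-0.016,0],[0,0,0],-1],[[-0.0025,-0.016,0],[0,0,0],-1],[[-0.0025,-0.016,0],[0,0,0],-1],[[-0.0025,-0.016,0],[0,0,0],-1],[[-0.0025,-0.016,0],[0,0,0],-1],[[-0.0025,-0.016,0],[0,0,0],-1],[[-0.0025,-0.016,0],[0,0,0],-1],[[-0.0025,-0.016,0],[0,0,0],-1],[[-0.0025,-0.016,0],[0,0,0],-1],[[-0.0015,-0.01,0],[0,0,0],-1],[[0,0,0],[0,0,0],-1]]'
python3 - <<'E'
from plant import imaging
import cv2
a=imaging.snapshot("side")[0];b=imaging.snapshot("wrist")[0]
cv2.imwrite("pics/c3.png",cv2.hconcat([cv2.resize(a[60:300,180:480],(400,320)),cv2.resize(b,(400,320))]))
E
```

```text
clock: 7.7
tool_pos: [0.6044, -0.1844, 0.0325]
orientation: [180.0, -0.0, -98.7]
force: [0.5, -0.8, -1.8]
opening: 0.0134
gripper_force: 30.0
```

View pics/c3.png

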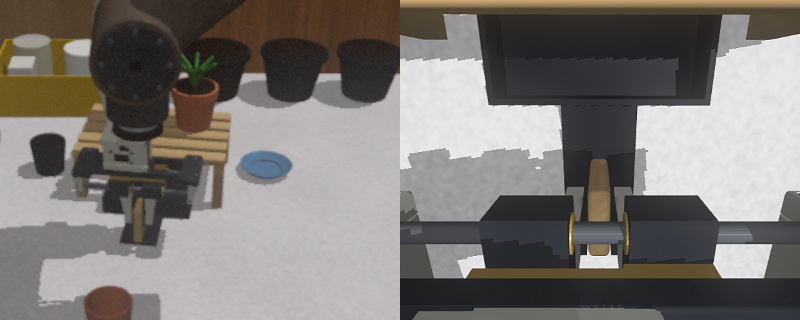

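The tray is going in centred: in the wrist view it spans 485–712 between legs at about 445 and 748. About 39 mm remain.

```bash
python3 -m crank '[[[-0.001,-0.008,0],[0,0,0],-1],[[-0.001,-0.01,0],[0,0,0],-1],[[-0.001,-0.01,0],[0,0,0],-1],[[-0.001,-0.007,0],[0,0,0],-1],[[-0.001,-0.003,0],[0,0,0],-1],[[0,0,0],[0,0,0],-1],[[0,0,0],[0,0,0],-1]]'
python3 - <<'E'
from plant import imaging
import cv2
from h import *
m=imaging.camera_model("wrist");p,d=imaging.snapshot("wrist");cv2.imwrite("pics/w4.png",p)
W=cloud(d,m["mtx"],m["R"],m["t"]);q=p.astype(int)
ex=np.array([-.151,-.9885]);ey=-np.array([-ex[1],ex[0]])*-1;S=np.array([.5766,-.3757])
X=(W[...,:2]-S)@ex
Y=(W[...,:2]-S)@ey
k=(d>0)&(q.max(-1)<70)&(abs(W[...,2]-.030)<.004)&(abs(X)<.12)&(abs(Y)<.1)
print("rim",k.sum(),np.percentile(X[k],[1,50]) if k.any() else 0,np.percentile(Y[k],[1,99]) if k.any() else 0)
k=(d>0)&(abs(W[...,2]-.097)<.005)&(abs(X)<.12); print("slat front",np.percentile(X[k],1) if k.any() else 0)
E
```

```text
clock: 8.5
tool_pos: [0.5996, -0.221, 0.0325]
orientation: [180.0, -0.0, -98.6]
force: [0.6, -0.7, -2.8]
opening: 0.0138
gripper_force: 30.0
rim 1214 [-0.05448411 -0.04741575] [-0.07506722  0.07461324]
slat front -0.09004137247967484
```

View pics/w4.png

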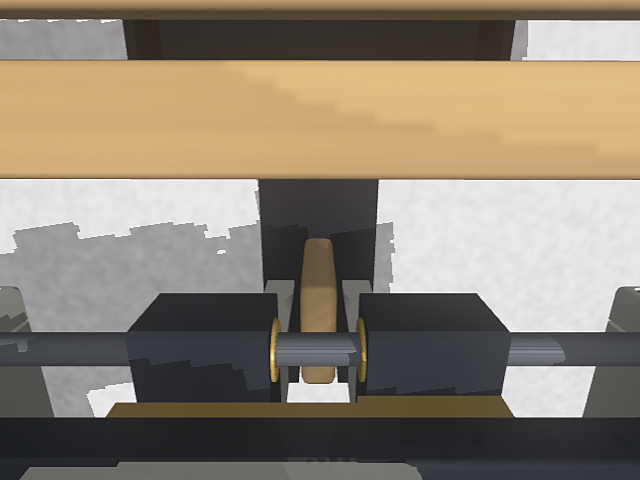

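The wrist view shows only the tongue (260–378) and grip ahead of the front slat. The rim edges sit at ±75 mm, so it is centred. Next: release and rise.

```bash
python3 -m crank '[[[0,0,0],[0,0,0],1],[[0,0,0],[0,0,0],1],[[0,0,0],[0,0,0],1],[[0,0,0],[0,0,0],1],[[0,0,0],[0,0,0],1],[[0,0,0],[0,0,0],1],[[0,0,0],[0,0,0],1],[[0,0,0.01],[0,0,0],1],[[0,0,0.03],[0,0,0],1],[[0,0,0.04],[0,0,0],1],[[0,0,0.04],[0,0,0],1]]'
python3 -m crank '[[[0.003,0.02,0.03],[0,0,0],1],[[0.005,0.035,0.02],[0,0,0],1],[[0.005,0.04,0],[0,0,0],1],[[0.005,0.04,0],[0,0,0],1],[[0,0,0],[0,0,0],1],[[0,0,0],[0,0,0],1]]'
python3 - <<'E'
from plant import imaging
import cv2
from h import *
m=imaging.camera_model("wrist");p,d=imaging.snapshot("wrist");cv2.imwrite("pics/w5.png",p)
W=cloud(d,m["mtx"],m["R"],m["t"]);q=p.astype(int);S=np.array([.5766,-.3757]);ex=np.array([-.151,-.9885])
k=(d>0)&(q[...,2]-q[...,0]>25)&(abs(W[...,2]-.066)<.008)&(abs(W[...,0]-.6)<.06)&(abs(W[...,1]+.222)<.04)
r=rect(W[k]);g=r[0]/1000-S;print(r,"grip x",g@ex,"y",g@np.array([.9885,-.151]))
E
```

```text
clock: 9.65
tool_pos: [0.5995, -0.2208, 0.1544]
orientation: [180.0, -0.0, -98.6]
force: [0.9, 0.0, 0.2]
opening: 0.087
gripper_force: 0.0
clock: 10.25
tool_pos: [0.6179, -0.0847, 0.2034]
orientation: [-180.0, 0.0, -98.5]
force: [-0.6, -1.7, -0.1]
opening: 0.0871
gripper_force: 0.0
(array([ 600.4, -219. ]), array([42.1, 13.3]), 80.93) grip x -0.15849175 y -0.00013540000000006192
```

View pics/w5.png

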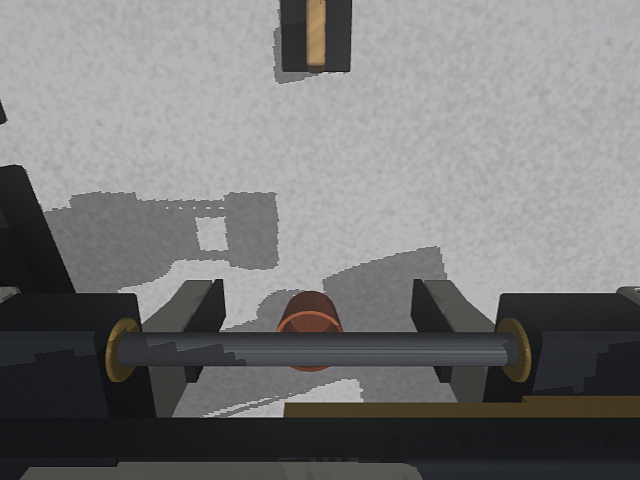

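The grip (316,35) stands free. Measured from the grip, the tray centre is at x ≈ -3.5 mm, y ≈ 0 and square within 1°. The gripper is clear of everything, so I'm handing in.

```bash
python3 -c "from plant import close_job; print(close_job())"
```

```text
the job is handed in; nothing more can be done
None
```

The job is handed in at about 10 s: the tray was slid in under the stand without being lifted and released, and by my last camera measurement its centre is about 3.5 mm short in depth, under 1 mm off sideways and square within 1°. The judge returned no verdict.

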